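# Spread a snap ring with pliers and hold it at the groove of a test-rig stub

## Robot

A 6-joint arm with a two-finger parallel gripper is mounted at the origin on the work surface. World frame = base frame: x ahead of the robot, y to its left, z up, the work surface at z = 0. Lengths are in m, angles in rad, forces in N, time in s.
With the tool pointing down it reaches from about 0.25 to 0.8 m from the base axis. Payload 8.5 kg.
Tool frame: the origin (TCP) lies midway between the tips of the shut fingers; the grasp point (between the pads) lies arm.pinch_z behind it (arm.pinch_z is the distance from the TCP to the grasp point, in m); z points along the fingers, y is the line along which they close (so a half turn about z gives the same grasp; the last joint's range is limited). The gripper opens to 85 mm and grips with 20 to 120 N. Pads are 22 mm wide; open, the fingers measure 114 mm over their backs; the gripper's body (76 mm by 85 mm) begins 54 mm behind the grasp point. The pads swing forward as they close: fully open they stand 13 mm farther back than shut.
Start: joints at [-1.17, 0.238, -0.013, 1.319, 0, 1.571], TCP at [0.205, -0.483, 0.231] pointing down, gripper open.
Joint ranges: [-2.66, 2.66], [-1.03, 1.9], [-1.14, 1.46], [-1.82, 2.27], [-1.45, 1.34], [-3.14, 3.14]. Speed limits (rad/s): [2.22, 2.22, 2.79, 3.14, 3.14, 3.14].

## Interface

Orientations are given as [roll, pitch, yaw] about the fixed x, y, z axes, in that order (R = Rz(yaw) Ry(pitch) Rx(roll)).
In Python, from bench import status, imaging, arm gives the robot as it stands. The module is installed in compiled form; this text tells all that it offers.
- The arm moves only by the tool jog_arm, never from a script. Its arguments are lists of equal length, an entry for each row: "offset": the shift along the tool's x, y, z in mm, a list of three; "rot": the turn, a rotation vector about the tool's x, y, z in degrees, a list of three; "gripper": the closure in counts, from 0 (fully open) to 255 (shut). A call has 1 to 8 rows; each row is the pose to reach, as a shift and turn from the pose commanded when the call began, along the tool's axes at that moment; what a row does not reach only later rows make up. A row lasts 1/12 s, in which the tool goes at most 41.7 mm and 7.16 degrees, less where a joint would pass 70% of its speed; a pose out of reach is approached as far as the arm can. A call with a gripper value outside its range is refused whole. The fingers move at their own pace and stop on an object; the grip force is fixed at half the most. Time passes only in rows, so rows that repeat a pose let the fingers close. It gives the time, the measured TCP pose, the force, the opening and the grip force at its end, in the units of the state.
- status.state(): the state, without advancing time (a new reading comes with each control period).
- imaging.get_image(name): name is "scene" or "top" or "wrist"; returns a dict with "img" (480x640x3 uint8, red, green, blue), "fx", "fy", "cx", "cy" (pixels), "rvec" (rotation vector, rad) and "tvec" (3), from world to camera coordinates, as OpenCV has them. Camera axes: x right, y down, z forward; pixel columns grow to the right and rows downward; lengths in m; the calibration is good to about 2 mm. A picture is of the moment at which its call begins. There is no depth.
- arm.hand_in(): hands the job in; it is judged then, once.
The state is a dict: "clock": time; "joints": joint angles; "qd": joint speeds; "effort": joint torques, N m; "tcp_pos": TCP position; "tcp_rot": TCP orientation; "contact_force": force on the tool from outside, world axes, zero at the start; "wrist_torque": the same for the moment, N m; "opening": opening from 0.0 (shut) to 1.0 (fully open); "finger_force": force on a finger pad.
Only numpy, scipy, OpenCV 4.12 (cv2) and the standard library are available. Lean on these libraries where they do the work, as an engineer would, in place of code of your own. Each camera call takes 0.05 s, during which the arm holds its last target. There are 200 camera calls.

## Task

Take the ring pliers out of their upright holder, put their tips into the gap of the snap ring lying on the small black stand and squeeze the handles so that the ring spreads and hangs on the tips, then lower the spread ring over the upright axle stub until it lies level with the groove, centred round it and touching nothing but the pliers. Finish while holding: keep the handles squeezed, with the ring spread at the groove and neither resting on nor clamped round the stub. Leave the platen, the load cell and the pull rod where they are.

Things in the scene. Friction and masses are not known exactly. Their poses are not given: they have to be found in the camera images.
- pliers_grip (a point): Ring pliers, 166 mm long, upright in the holder, tips down, two rubber handles up; 0.16 kg. Point: midway between the handles, at the height to grip. z up from tips to handles, y the line of squeezing; alike from both sides. Handles 14 mm wide (x), from 25 mm below to 31 mm above; outside width here 54 mm at rest (leaning 5 degrees outward), 34 mm fully squeezed (5 degrees inward).
- pliers_tips (a point): Midway between the lower ends of the pliers' tips, 135 mm below pliers_grip on the middle line. Tips: prongs 14 mm long, 10 mm wide in x, 9 mm over their outer faces at rest, 35 mm when fully squeezed (they spread along y). Above the prongs the jaws step outward 2 mm each side; keep this step above the ring, about mid-prong is good.
- pliers_left (a joint): Angle of one pliers lever: 0 at rest (tips together), 0.18 rad at the stop (tips fully spread); the other is geared to it. Spring: each handle needs 5 N to start, 7 N to reach the stop, 18 N with the ring on; 35 to 60 N is a firm squeeze. Gripped lightly to 53 mm they can be carried; below 0.05 rad the tips enter the gap.
- holder_rim (a point): Fixed upright tool holder, aluminium block 56 x 84 mm, 70 mm high, with a slot 14 x 50 mm (long along its y) in which the pliers stand, their pivot plates (26 x 30 mm, undersides 67 mm below pliers_grip) resting on the rim; lift 70 mm or more to clear. Point: slot centre at the rim, z up.
- ring_center (a point): Steel snap ring, 4 mm thick, 0.03 kg, flat on the stand. Point: centre of the circle it forms when spread, at mid-thickness. x points to its gap, z up; back at x = -25 mm. Relaxed it is only 37 mm wide inside across y; spread by the fully squeezed pliers it is a circle, 45 mm inside, 57 mm outside. It then hangs on the tips by friction.
- ring_gap (a point): Where the tips belong: middle of the ring's gap between its two lugs, 29 mm along x from ring_center, at mid-thickness; axes as the ring's, pliers' y along the ring's y. Lugs: flat facing sides at x 17 to 41 mm from ring_center, 17 mm apart relaxed, 35 mm spread. A slot in the stand lets the tips pass 10 mm or more below the ring.
- ring_left (a joint): Spread of one half of the ring: 0 relaxed, 0.16 rad when the ring is a full circle. Each lug springs back with 4 N relaxed, 8 N spread.
- ring_right (a joint): Spread of the other half of the ring, as ring_left.
- stand_top (a point): Fixed black stand on whose top face the ring lies flat, 78 x 72 mm, 22 mm high. Point: on the top face under the middle of the ring, z up, x towards the ring's gap. A slot through the stand, 18 mm (x) by 50 mm (y), centred 29 mm along x from this point, leaves room for the tips below the gap, also when spread.
- groove (a point): Fixed upright steel axle stub, 40 mm diameter, on a round flange (90 mm diameter, 12 mm high) and collar (52 mm diameter, up to 36 mm above the table). Point: on its axis at the middle of the groove, 54 mm above the table; groove 36 mm diameter, 8 mm high. z up.
- stub_top (a point): Centre of the stub's flat top, 80 mm above the table, 26 mm above the groove point.
- platen_center (a point): Bystander: black compression platen, a disc of 68 mm diameter and 24 mm height; point at its centre.
- load_cell_center (a point): Bystander: S-shaped aluminium load cell, 22 x 50 mm, 56 mm high, standing; point 30 mm above its foot.
- pull_rod_center (a point): Bystander: steel pull rod lying along its x, 128 mm long, ends 28 mm in diameter; point at the middle of its shaft, 14 mm above the table.
Mind the look-alikes: they are no part of the job. Leave any blue or pink look-alike of the part that bears stand_top alone. There is more than one size of the part that bears ring_center; the job needs the smaller.

How it is judged:
By the outcome, as a careful person would: the job done as asked, in the order asked, and still so for the second after the job is handed in, while the arm keeps its last pose, push and grip.
It also fails if it takes over 53 s, if anything falls off the work surface, if the arm or the gripper's body presses on something with over 40 N, if the wrist force passes 120 N, or if a joint passes its speed limit or range.

## Working session

There is one attempt and no reset: what is moved stays moved. The work goes in short steps, Python scripts to look and compute and a tool call to move; the robot and the scene stay as the last step left them, time stands still between calls to the robot, and variables do not carry over. Pictures are saved under pics/ and viewed, at most 10 in all, crops included, and the job is handed in when it is done.

Besides the shell and the picture viewer there is one more tool, called after "Request:" as name(argument=value, ...), one argument or row to a line, values as JSON. jog_arm: Moves the arm, as the interface text tells. Its arguments: {"type":"object","properties":{"offset":{"type":"array","items":{"type":"array","items":{"type":"number"}}},"rot":{"type":"array","items":{"type":"array","items":{"type":"number"}}},"gripper":{"type":"array","items":{"type":"number"}}},"required":["offset","rot","gripper"]}

```bash
mkdir -p pics; cat > h.py <<'E'
import numpy as np, cv2
from bench import status, imaging, arm
def get(n,save=None):
    d=imaging.get_image(n); d['R']=cv2.Rodrigues(np.array(d['rvec'],float))[0]; d['t']=np.array(d['tvec'],float).ravel()
    if save: cv2.imwrite('pics/'+save,d['img'][:,:,::-1])
    return d
def ray(d,u,v):
    r=d['R'].T@np.array([(u-d['cx'])/d['fx'],(v-d['cy'])/d['fy'],1.]); return -d['R'].T@d['t'], r/np.linalg.norm(r)
def plane(d,u,v,z):
    c,r=ray(d,u,v); return c+r*(z-c[2])/r[2]
def tri(a,b):
    (c1,r1),(c2,r2)=a,b
    s=np.linalg.lstsq(np.c_[r1,-r2],c2-c1,rcond=None)[0]; p,q=c1+r1*s[0],c2+r2*s[1]
    return (p+q)/2,np.linalg.norm(p-q)
def proj(d,p):
    q=d['R']@np.array(p)+d['t']; return d['fx']*q[0]/q[2]+d['cx'],d['fy']*q[1]/q[2]+d['cy']
E
python3 - <<'E'
from h import *
np.set_printoptions(precision=4,suppress=True)
for n in ('scene','top','wrist'):
    d=get(n,n+'0.png'); print(n,-d['R'].T@d['t'],d['R'][2],d['fx'])
s=status.state();print(s, getattr(arm,'pinch_z',None))
E
```

```text
scene [ 0.7565 -0.3196  0.6661] [-0.3014  0.4883 -0.819 ] 439.07439200860495
top [ 0.3584 -0.0125  0.9681] [ 0.2387  0.0375 -0.9704] 562.9934282668913
wrist [ 0.2759 -0.4541  0.373 ] [-0.2743 -0.1163 -0.9546] 430.2087055349958
{'clock': 0.15, 'joints': array([-1.17  ,  0.2387, -0.0141,  1.3192,  0.    ,  1.5708]), 'qd': array([ 0.0006, -0.0015,  0.0013, -0.0002,  0.0005,  0.0011]), 'effort': array([ -0.0015, -53.9079,  34.6598,   0.0145,  -0.0001,  -0.    ]), 'tcp_pos': array([ 0.2047, -0.4831,  0.2308]), 'tcp_rot': array([-3.1405, -0.    ,  0.4008]), 'contact_force': array([ 1.1243, -0.2516, -0.3827]), 'wrist_torque': array([-0.0126, -0.0048,  0.0296]), 'finger_force': 0.0, 'opening': 0.9996462455815063} 0.0187
```

View pics/scene0.png

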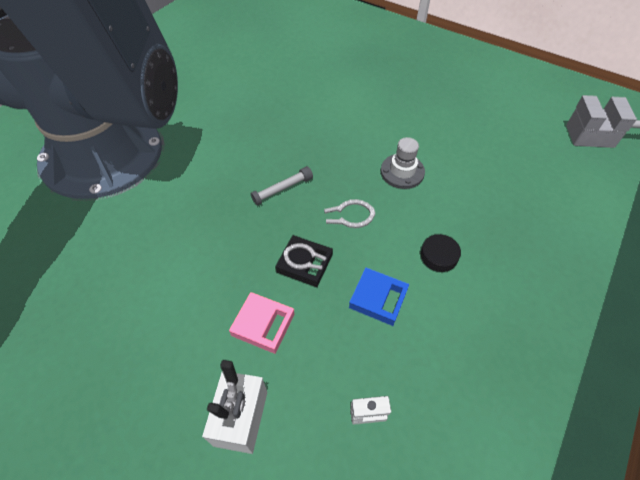

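View pics/top0.png

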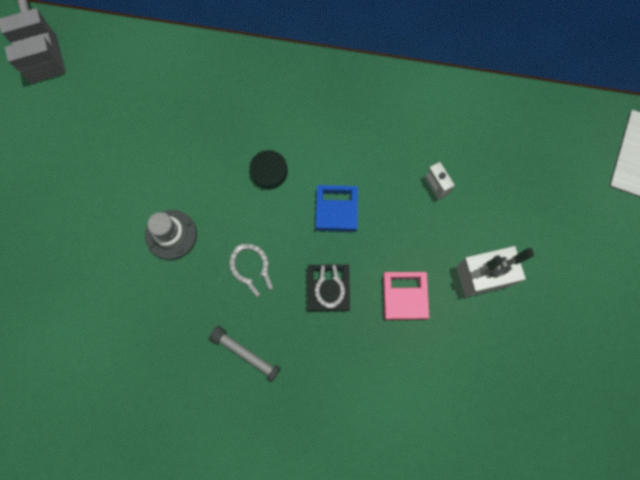

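The scene picture shows the pliers at (228,395) in the white holder, the ring on the black stand at (303,258) and the stub at (406,150). In the top view they are at (495,268), (329,290) and (162,225). Zooming in next.

```bash
python3 - <<'E'
import cv2,numpy as np
rows=[]
for n,c in (('scene0',[(234,405),(304,260),(404,162)]),('top0',[(495,268),(328,288),(168,232)])):
    im=cv2.imread(f'pics/{n}.png'); r=[]
    for x,y in c:
        # 60px crop, zoomed 4.4x => 264
        w=52 if n=='scene0' else 40
        p=cv2.resize(im[y-w:y+w,x-w:x+w] if y+w<=480 else im[480-2*w:480,x-w:x+w],(264,264),interpolation=cv2.INTER_CUBIC); r.append(p)
    rows.append(np.hstack(r))
cv2.imwrite('pics/c1.png',np.vstack(rows))
E
```

```text
(no output)
```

View pics/c1.png

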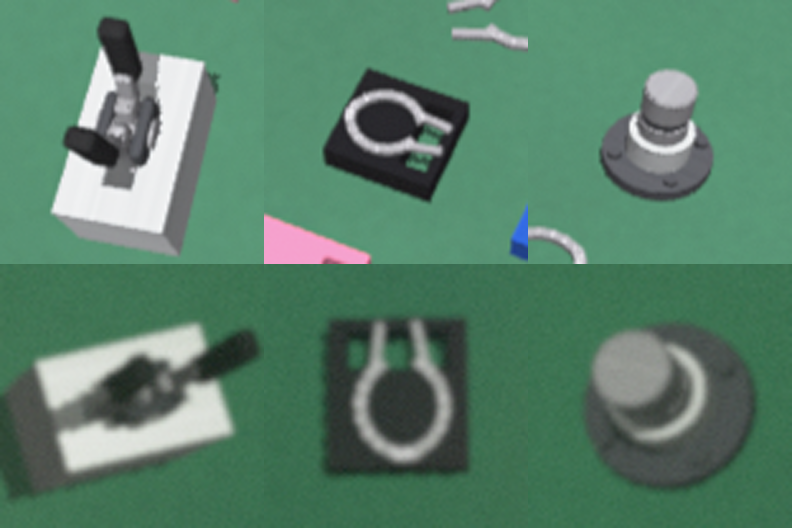

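```bash
cat > m1.py <<'E'
from h import *
np.set_printoptions(precision=4,suppress=True)
S=get('scene');T=get('top')
def mask(d,box,f):
    x0,y0,x1,y1=box; m=np.zeros(d['img'].shape[:2],np.uint8); h=cv2.cvtColor(d['img'],cv2.COLOR_RGB2HSV).astype(int)
    m[y0:y1,x0:x1]=(f(h)[y0:y1,x0:x1])*255; return m
def big(m):
    cs,_=cv2.findContours(m,cv2.RETR_EXTERNAL,cv2.CHAIN_APPROX_NONE); return max(cs,key=cv2.contourArea)
white=lambda h:(h[...,1]<40)&(h[...,2]>185)
whiteT=lambda h:(h[...,1]<60)&(h[...,2]>165)
def quad(c):
    h=cv2.convexHull(c); 
    for e in np.arange(2,12,.5):
        q=cv2.approxPolyDP(h,e,True)
        if len(q)<=4: break
    return q[:,0].astype(float)
qs=quad(big(cv2.morphologyEx(mask(S,(190,355,275,460),white),cv2.MORPH_CLOSE,np.ones((5,5)))))
qt=quad(big(cv2.morphologyEx(mask(T,(455,228,535,308),whiteT),cv2.MORPH_CLOSE,np.ones((5,5)))))
print('holder quads',qs.tolist(),qt.tolist())
hand={'h_hi':((230.8,371.9),(465.8-0.3,257.1)),}
ps=[((124,48),(68,472)),((205,62),(37,360)),((165,233),(200,323)),((52,210),(233,432))]
P=[]
for (a,b),(c,e) in ps:
    p,r=tri(ray(S,182+a*.394,353+b*.394),ray(T,455+c*.303,228+(e-264)*.303)); P.append(p); print('holder corner',p,r)
P=np.array(P); print('holder c',P.mean(0)); 
for i in range(4): print(np.linalg.norm((P[i]-P[i-1])[:2]),end=' ')
print()
# handle A end
print('handleA tip',tri(ray(S,182+115*.394,353+22*.394),ray(T,455+250*.303,228+(342-264)*.303)))
print('handleB mid?',tri(ray(S,182+78*.394,353+138*.394),ray(T,455+130*.303,228+(378-264)*.303)))
# stand: dark mask
dark=lambda h:(h[...,2]<70)
for n,d,b in (('S',S,(262,225,345,300)),('T',T,(295,255,362,322))):
    c=big(cv2.morphologyEx(mask(d,b,lambda h:(h[...,2]<75)|((h[...,1]<60))),cv2.MORPH_CLOSE,np.ones((3,3)))); q=quad(c); print('stand',n,q.tolist(),[plane(d,*p,.022)[:2].round(4).tolist() for p in q])
    m=mask(d,b,lambda h:(h[...,1]<70)&(h[...,2]>(110 if n=='S' else 95))); cr=big(m)
    W=np.array([plane(d,*p[0],.024)[:2] for p in cr]); print(' ring bbox',W.min(0),W.max(0),len(W), cv2.minAreaRect((W*1000).astype(np.float32)))
# stub top
for n,d,b in (('S',S,(380,120,430,160)),('T',T,(145,205,180,240))):
    m=mask(d,b,lambda h:(h[...,1]<50)&(h[...,2]>115)&(h[...,2]<200)); c=big(m); print('stub',n,cv2.fitEllipse(c),plane(d,*cv2.fitEllipse(c)[0],.08))
print('stubtri',tri(ray(S,352+170*.394,110+85*.394),ray(T,128+(632-528)*.303,192+(368-264)*.303)), )
E
python3 m1.py
```

```text
holder quads [[261.0, 377.0], [245.0, 444.0], [202.0, 436.0], [245.0, 375.0]] [[520.0, 264.0], [523.0, 279.0], [475.0, 289.0], [474.0, 278.0]]
holder corner [ 0.5441 -0.2275  0.0589] 0.011491308988983751
holder corner [ 0.5921 -0.208   0.07  ] 0.0013378964916851844
holder corner [ 0.6253 -0.2856  0.0692] 0.002683790959661206
holder corner [ 0.5724 -0.3068  0.07  ] 0.0012687677962131454
holder c [ 0.5835 -0.257   0.067 ]
0.08412819732721535 0.05179529753834105 0.08439911701154323 0.056945238827252526 
handleA tip (array([ 0.5838, -0.252 ,  0.2172]), np.float64(0.02627693880708112))
handleB mid? (array([ 0.5771, -0.2621,  0.0932]), np.float64(0.030670391364487883))
stand S [[293.0, 235.0], [332.0, 249.0], [317.0, 286.0], [276.0, 271.0]] [[0.4717, 0.0338], [0.5462, 0.0461], [0.5639, -0.0295], [0.4899, -0.0429]]
 ring bbox [ 0.4776 -0.022 ] [0.5515 0.0292] 173 ((513.4743041992188, 8.187572479248047), (71.36638641357422, 51.10869216918945), 32.68299865722656)
stand T [[348.0, 265.0], [349.0, 309.0], [307.0, 311.0], [308.0, 266.0]] [[0.5558, -0.0207], [0.4816, -0.0344], [0.4663, 0.0346], [0.5424, 0.0466]]
 ring bbox [ 0.4781 -0.0223] [0.5533 0.0291] 184 ((515.2938232421875, 5.447959899902344), (73.66423797607422, 50.804771423339844), 9.780983924865723)
stub S ((407.81817626953125, 146.3194122314453), (18.90032196044922, 20.19551658630371), 153.53761291503906) [0.5634 0.2895 0.08  ]
stub T ((163.51083374023438, 225.3634796142578), (23.33870506286621, 34.46348571777344), 118.83736419677734) [0.5576 0.2877 0.08  ]
stubtri (array([0.5696, 0.3039, 0.0747]), np.float64(0.021136478061155956))
```

The holder is at about (0.585, -0.257) with its rim at 0.07. The slot direction is about -67°, which matches the current tool yaw. The stand's x axis is at about 10° and the stub is at about (0.56, 0.288). I'll move above the pliers first.

Request:
jog_arm(
  offset=[
    [40,-6,-20],
    [80,-12,-20],
    [120,-18,-20],
    [160,-24,-20],
    [200,-30,-20],
    [240,-36,-20],
    [280,-42,-20],
    [320,-48,-20],
  ],
  rot=[
    [0,0,0],
    [0,0,0],
    [0,0,0],
    [0,0,0],
    [0,0,0],
    [0,0,0],
    [0,0,0],
    [0,0,0],
  ],
  gripper=[0,0,0,0,0,0,0,0],
)

```text
clock: 0.92
tcp_pos: [0.4822, -0.3129, 0.2513]
tcp_rot: [3.142, -0.0, 0.401]
contact_force: [0.9, -1.3, 0.0]
opening: 1.001
finger_force: 0.0
```

Request:
jog_arm(
  offset=[
    [40,-5,0],
    [80,-10,0],
    [110,-12,0],
    [118,-12,0],
    [118,-12,0],
    [118,-12,0],
  ],
  rot=[
    [0,0,0],
    [0,0,0],
    [0,0,0],
    [0,0,0],
    [0,0,0],
    [0,0,0],
  ],
  gripper=[0,0,0,0,0,0],
)

```text
clock: 1.42
tcp_pos: [0.5843, -0.2572, 0.2507]
tcp_rot: [-3.141, 0.001, 0.402]
contact_force: [-0.7, 0.2, -0.0]
opening: 1.001
finger_force: 0.0
```

```bash
python3 - <<'E'
from h import *
np.set_printoptions(precision=4,suppress=True)
s=status.state();print(s['tcp_pos'],s['tcp_rot'])
d=get('wrist','w1.png')
for p in [(.585,-.257,.07),(.585,-.257,.168)]: print(proj(d,p))
E
```

```text
[ 0.5843 -0.2572  0.2507] [-3.1408  0.0011  0.4015]
(np.float64(318.34588630010353), np.float64(199.63525052047237))
(np.float64(317.8313805198459), np.float64(240.58673528001916))
```

View pics/w1.png

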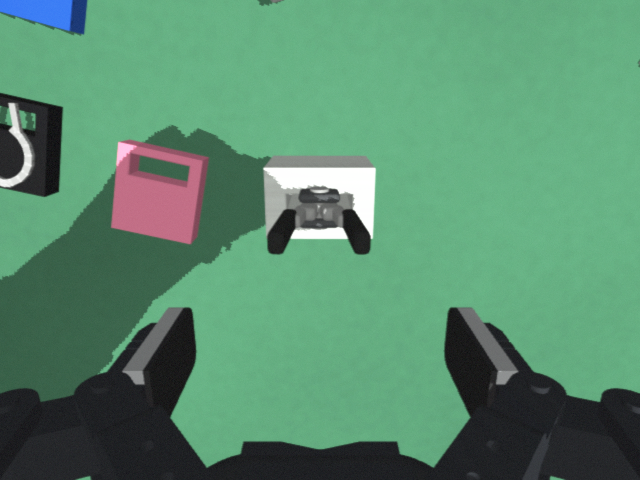

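The wrist view shows the holder top from (265,167) to (375,240), with the handle ends symmetric at (278,247) and (360,247). Yaw is right and the x offset is about -2 mm. Descending and closing lightly.

Request:
jog_arm(
  offset=[
    [-2,0,30],
    [-2,0,60],
    [-2,0,90],
    [-2,0,115],
    [-2,0,130],
    [-2,0,137],
    [-2,0,137],
    [-2,0,137],
  ],
  rot=[
    [0,0,0],
    [0,0,0],
    [0,0,0],
    [0,0,0],
    [0,0,0],
    [0,0,0],
    [0,0,0],
    [0,0,0],
  ],
  gripper=[0,0,0,0,0,0,40,60],
)

```text
clock: 2.13
tcp_pos: [0.5824, -0.2589, 0.1153]
tcp_rot: [3.141, -0.0, 0.399]
contact_force: [-0.5, 0.1, -0.1]
opening: 0.771
finger_force: 0.0
```

Request:
jog_arm(
  offset=[
    [0,0,0],
    [0,0,0],
    [0,0,0],
    [0,0,0],
    [0,0,0],
    [0,0,0],
  ],
  rot=[
    [0,0,0],
    [0,0,0],
    [0,0,0],
    [0,0,0],
    [0,0,0],
    [0,0,0],
  ],
  gripper=[75,80,85,88,88,88],
)

```text
clock: 2.63
tcp_pos: [0.5836, -0.2582, 0.1159]
tcp_rot: [3.14, -0.002, 0.401]
contact_force: [-1.2, 0.1, 6.2]
opening: 0.657
finger_force: 4.6
```

Request:
jog_arm(
  offset=[
    [0,0,0],
    [0,0,0],
    [0,0,0],
    [0,0,0],
  ],
  rot=[
    [0,0,0],
    [0,0,0],
    [0,0,0],
    [0,0,0],
  ],
  gripper=[92,95,96,96],
)

```text
clock: 2.97
tcp_pos: [0.5836, -0.2581, 0.116]
tcp_rot: [3.14, -0.002, 0.401]
contact_force: [-1.0, 0.5, 7.0]
opening: 0.626
finger_force: 4.9
```

Request:
jog_arm(
  offset=[
    [0,0,-5],
    [0,0,-12],
    [0,0,-24],
    [0,0,-36],
    [0,0,-50],
    [0,0,-65],
    [0,0,-80],
    [0,0,-92],
  ],
  rot=[
    [0,0,0],
    [0,0,0],
    [0,0,0],
    [0,0,0],
    [0,0,0],
    [0,0,0],
    [0,0,0],
    [0,0,0],
  ],
  gripper=[96,96,96,96,96,96,96,96],
)

```text
clock: 3.63
tcp_pos: [0.583, -0.2581, 0.208]
tcp_rot: [3.141, -0.001, 0.401]
contact_force: [-0.2, 0.1, -0.7]
opening: 0.624
finger_force: 3.6
```

Request:
jog_arm(
  offset=[
    [0,0,-10],
    [0,0,-14],
    [0,0,-14],
    [0,0,-14],
  ],
  rot=[
    [0,0,0],
    [0,0,0],
    [0,0,0],
    [0,0,0],
  ],
  gripper=[96,96,96,96],
)

```text
clock: 3.97
tcp_pos: [0.5828, -0.258, 0.22]
tcp_rot: [-3.141, 0.0, 0.401]
contact_force: [0.1, -0.5, -1.1]
opening: 0.624
finger_force: 3.6
```

```bash
python3 - <<'E'
from h import *
np.set_printoptions(precision=4,suppress=True)
s=status.state();print(s['tcp_pos'],s['tcp_rot'],s['contact_force'],s['wrist_torque'])
d=get('wrist','w2.png');S=get('scene','s2.png');T=get('top','t2.png')
R=np.array(s['tcp_pos'])
tip=R+[0,0,-.116+.0187-.0]
for n,D in (('w',d),('s',S),('t',T)): print(n,proj(D,tip),proj(D,R))
a=d['img'][0:480:1,::1][:,:,::-1]; u,v=map(int,proj(S,tip)); b=S['img'][v-60:v+60,u-60:u+60][:,:,::-1]
u,v=map(int,proj(T,tip)); c=T['img'][v-45:v+45,u-45:u+45][:,:,::-1]
cv2.imwrite('pics/c2.png',np.hstack([a[:,100:540],np.vstack([cv2.resize(x,(240,240),interpolation=cv2.INTER_CUBIC) for x in (b,c)])]))
E
```

```text
[ 0.5828 -0.258   0.22  ] [-3.1413  0.0002  0.4008] [ 0.0745 -0.4615 -1.0572] [ 0.001  -0.0036 -0.0196]
w (np.float64(317.7257156327234), np.float64(233.9296306167548)) (np.float64(316.71220242719755), np.float64(314.6060422764199))
s (np.float64(226.19079052605883), np.float64(395.178872138525)) (np.float64(209.48606675131944), np.float64(368.9419697465312))
t (np.float64(506.03262072305597), np.float64(260.682802877355)) (np.float64(528.3810097357352), np.float64(245.91289231060765))
```

View pics/c2.png

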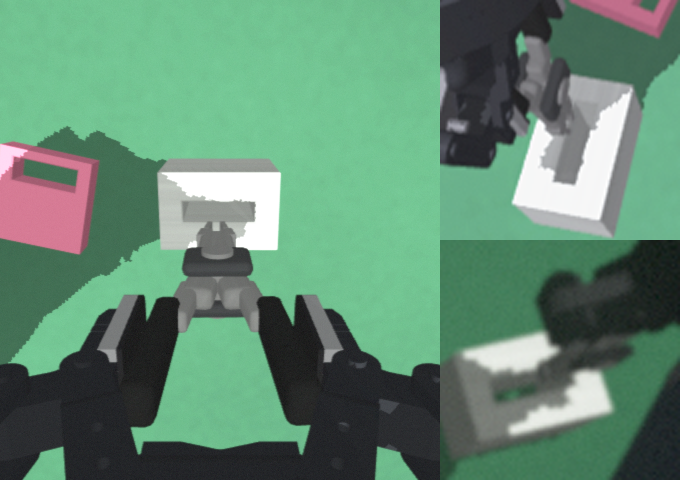

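The pliers hang straight in the fingers, with the tips at about wrist pixel (315,225). Carrying them over the ring gap, at about (0.537, 0.010) with yaw 10°.

Request:
jog_arm(
  offset=[
    [3,-12,0],
    [8,-34,0],
    [14,-60,0],
    [21,-90,0],
    [28,-120,0],
    [35,-150,0],
    [42,-180,0],
    [49,-210,0],
  ],
  rot=[
    [0,0,0],
    [0,0,2],
    [0,0,4],
    [0,0,6],
    [0,0,8],
    [0,0,10],
    [0,0,12],
    [0,0,13],
  ],
  gripper=[96,96,96,96,96,96,96,96],
)

```text
clock: 4.78
tcp_pos: [0.545, -0.0436, 0.22]
tcp_rot: [-3.141, 0.001, 0.172]
contact_force: [1.2, 0.6, -1.1]
opening: 0.624
finger_force: 3.6
```

```bash
python3 - <<'E'
from h import *
s=status.state();p=s['tcp_pos'];y=s['tcp_rot'][2];print(p,s['tcp_rot'],s['finger_force'])
d=np.array([.537,.010])-p[:2]; print('tool xy mm',1000*np.array([np.cos(y)*d[0]+np.sin(y)*d[1],np.sin(y)*d[0]-np.cos(y)*d[1]]))
E
```

```text
[ 0.54497781 -0.04360749  0.21998921] [-3.14114606e+00  5.31944962e-04  1.71979482e-01] 3.557150058040861
tool xy mm [  1.31389231 -54.18193621]
```

Request:
jog_arm(
  offset=[
    [0,-20,5],
    [1,-40,12],
    [1,-50,22],
    [1,-54,32],
    [1,-54,40],
    [1,-54,45],
    [1,-54,45],
    [1,-54,45],
  ],
  rot=[
    [0,0,0],
    [0,0,0],
    [0,0,0],
    [0,0,0],
    [0,0,0],
    [0,0,0],
    [0,0,0],
    [0,0,0],
  ],
  gripper=[96,96,96,96,96,96,96,96],
)

```text
clock: 5.45
tcp_pos: [0.5377, 0.0071, 0.1751]
tcp_rot: [-3.142, 0.001, 0.173]
contact_force: [0.1, 0.6, -1.5]
opening: 0.625
finger_force: 3.6
```

```bash
python3 - <<'E'
from h import *
np.set_printoptions(precision=4,suppress=True)
s=status.state();print(s['tcp_pos'],s['tcp_rot'])
d=get('wrist','w3.png')
p=np.array(s['tcp_pos']); print(proj(d,[.537,.01,.024]),proj(d,p-[0,0,.114]))
cv2.imwrite('pics/c3.png',cv2.resize(d['img'][100:300,190:450][:,:,::-1],(780,600),interpolation=cv2.INTER_CUBIC))
E
```

```text
[0.5377 0.0071 0.1751] [-3.1415  0.0006  0.1729]
(np.float64(314.0637195647312), np.float64(211.04815190721519)) (np.float64(318.115584855318), np.float64(226.01992555776067))
```

View pics/c3.png

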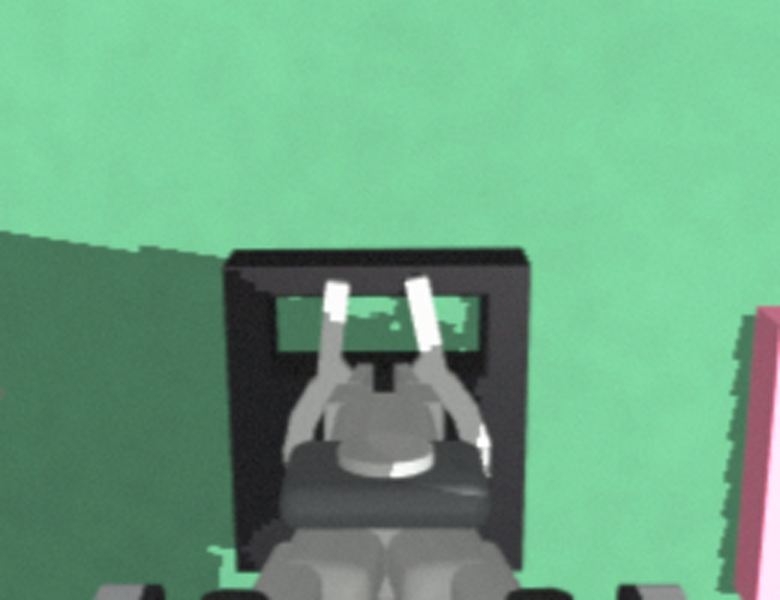

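In the crop, the stand slot's middle, which is also the gap, is at (381,324), i.e. full-image (317,208). The lugs' inner faces are symmetric about it, 17 mm apart. The tips are at about (384,390), i.e. (318,230). The correction is about +4 mm x and -1 mm y, then down 42 mm.

Request:
jog_arm(
  offset=[
    [2,-1,0],
    [4,-1,4],
    [4,-1,12],
    [4,-1,20],
    [4,-1,28],
    [4,-1,34],
    [4,-1,39],
    [4,-1,42],
  ],
  rot=[
    [0,0,0],
    [0,0,0],
    [0,0,0],
    [0,0,0],
    [0,0,0],
    [0,0,0],
    [0,0,0],
    [0,0,0],
  ],
  gripper=[96,96,96,96,96,96,96,96],
)

```text
clock: 6.17
tcp_pos: [0.541, 0.0095, 0.1323]
tcp_rot: [-3.141, 0.001, 0.174]
contact_force: [-0.0, -0.9, -1.8]
opening: 0.622
finger_force: 3.6
```

Request:
jog_arm(
  offset=[
    [0,0,0],
    [0,0,0],
  ],
  rot=[
    [0,0,0],
    [0,0,0],
  ],
  gripper=[96,96],
)

```text
clock: 6.33
tcp_pos: [0.5414, 0.0095, 0.1333]
tcp_rot: [-3.141, 0.0, 0.174]
contact_force: [0.3, 0.7, -1.7]
opening: 0.621
finger_force: 3.6
```

```bash
python3 - <<'E'
from h import *
np.set_printoptions(precision=4,suppress=True)
s=status.state();print(s['tcp_pos'],s['tcp_rot'],s['contact_force'],s['wrist_torque'])
d=get('wrist','w4.png'); S=get('scene','s4.png')
p=np.array(s['tcp_pos']); print(proj(d,p-[0,0,.114]))
u,v=map(int,proj(S,[.537,.01,.03])); b=S['img'][v-50:v+50,u-50:u+50][:,:,::-1]
cv2.imwrite('pics/c4.png',np.hstack([cv2.resize(d['img'][120:270,220:420][:,:,::-1],(480,360),interpolation=cv2.INTER_CUBIC),cv2.resize(b,(300,360),interpolation=cv2.INTER_CUBIC)]))
E
```

```text
[0.5414 0.0095 0.1333] [-3.1415  0.0002  0.1739] [ 0.2585  0.6587 -1.6913] [0.0258 0.0374 0.0137]
(np.float64(318.11838943046666), np.float64(226.19597995718905))
```

View pics/c4.png

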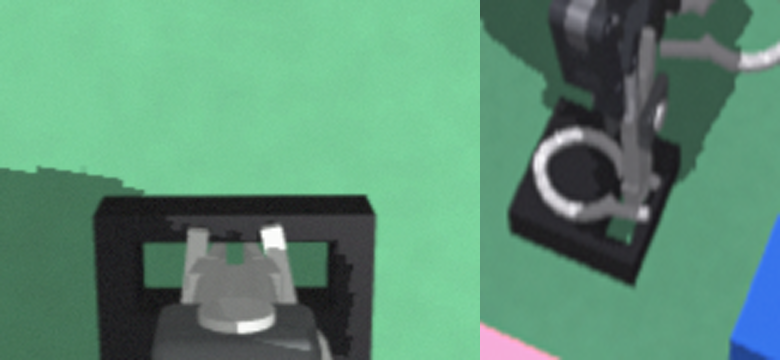

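Both prongs are between the lugs, at (197,235) and (273,238) in the crop, and centred on the slot. There's no contact force. Squeezing gradually with a slight raise to offset the pad swing.

Request:
jog_arm(
  offset=[
    [0,0,0],
    [0,0,0],
    [0,0,-0.5],
    [0,0,-0.5],
    [0,0,-1],
    [0,0,-1],
    [0,0,-1.5],
    [0,0,-1.5],
  ],
  rot=[
    [0,0,0],
    [0,0,0],
    [0,0,0],
    [0,0,0],
    [0,0,0],
    [0,0,0],
    [0,0,0],
    [0,0,0],
  ],
  gripper=[100,105,110,115,120,125,128,130],
)

```text
clock: 7.1
tcp_pos: [0.5412, 0.0094, 0.1346]
tcp_rot: [3.142, 0.001, 0.174]
contact_force: [0.6, -0.6, 1.5]
opening: 0.495
finger_force: 15.8
```

Request:
jog_arm(
  offset=[
    [0,0,0],
    [0,0,-0.5],
    [0,0,-0.5],
    [0,0,-1],
    [0,0,-1],
    [0,0,-1],
    [0,0,-1],
    [0,0,-1],
  ],
  rot=[
    [0,0,0],
    [0,0,0],
    [0,0,0],
    [0,0,0],
    [0,0,0],
    [0,0,0],
    [0,0,0],
    [0,0,0],
  ],
  gripper=[136,142,148,154,160,165,170,170],
)

```text
clock: 7.77
tcp_pos: [0.5414, 0.0096, 0.1357]
tcp_rot: [-3.141, 0.0, 0.174]
contact_force: [-0.4, 0.1, -1.6]
opening: 0.384
finger_force: 61.0
```

Request:
jog_arm(
  offset=[
    [0,0,-2],
    [0,0,-5],
    [0,0,-9],
    [0,0,-14],
    [0,0,-20],
    [0,0,-26],
    [0,0,-30],
    [0,0,-30],
  ],
  rot=[
    [0,0,0],
    [0,0,0],
    [0,0,0],
    [0,0,0],
    [0,0,0],
    [0,0,0],
    [0,0,0],
    [0,0,0],
  ],
  gripper=[170,170,170,170,170,170,170,170],
)

```text
clock: 8.43
tcp_pos: [0.5421, 0.0095, 0.1671]
tcp_rot: [3.141, -0.002, 0.174]
contact_force: [-0.6, 0.2, -3.0]
opening: 0.381
finger_force: 60.9
```

```bash
python3 - <<'E'
from h import *
np.set_printoptions(precision=4,suppress=True)
s=status.state();print(s['tcp_pos'],s['tcp_rot'],s['contact_force'],s['wrist_torque'],s['opening'],s['finger_force'])
d=get('wrist','w5.png'); S=get('scene','s5.png'); T=get('top','t5.png')
p=np.array(s['tcp_pos'])
for D,q in ((d,'w'),(S,'s'),(T,'t')): print(q,proj(D,p-[0,0,.107]),proj(D,p-[.029*.985,.029*.173,.107]))
u,v=map(int,proj(S,p-[0,0,.107])); b=S['img'][v-45:v+45,u-45:u+45][:,:,::-1]
w,x=map(int,proj(T,p-[0,0,.107])); c=T['img'][x-40:x+40,w-40:w+40][:,:,::-1]
print(u,v,w,x)
cv2.imwrite('pics/c5.png',np.hstack([cv2.resize(d['img'][120:320,195:445][:,:,::-1],(500,400),interpolation=cv2.INTER_CUBIC),np.vstack([cv2.resize(k,(280,280),interpolation=cv2.INTER_CUBIC) for k in (b,c)])[:400] if 0 else np.vstack([cv2.resize(k,(280,200),interpolation=cv2.INTER_CUBIC) for k in (b,c)])]))
E
```

```text
[0.5421 0.0095 0.1671] [ 3.1414 -0.0018  0.1739] [-0.5926  0.2183 -2.9774] [-0.044  -0.0209 -0.0323] 0.38079766031580004 60.90816236101091
w (np.float64(318.0190505445909), np.float64(229.78993485272616)) (np.float64(318.03710984451175), np.float64(274.0280424987509))
s (np.float64(318.60753669944324), np.float64(250.86529413780372)) (np.float64(302.48825038773396), np.float64(245.18483216328522))
t (np.float64(329.5015284475141), np.float64(265.3869521499529)) (np.float64(329.59410136770134), np.float64(282.8169065604452))
318 250 329 265
```

View pics/c5.png

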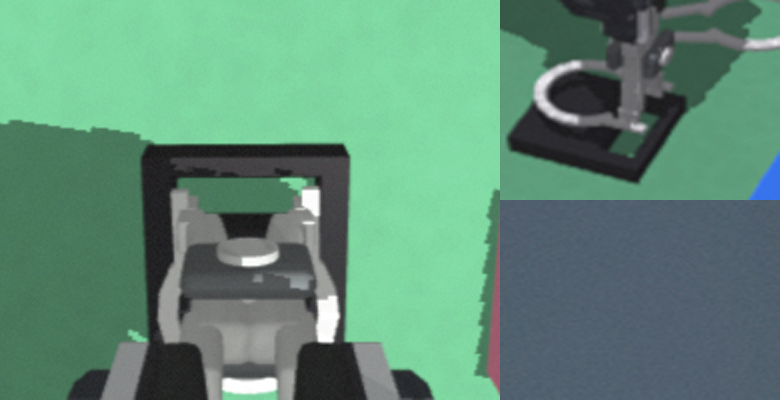

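The ring is lifted on the tips and spread. Its outline in the crop has arcs at (160,310) and (338,310), its back at (250,390), and lug ends at row 190. Next I raise it and go near the stub to measure the stub with the wrist camera.

Request:
jog_arm(
  offset=[
    [0,-2,-8],
    [0,-8,-20],
    [0,-20,-34],
    [1,-38,-46],
    [2,-60,-54],
    [2,-84,-59],
    [3,-108,-60],
    [3,-132,-60],
  ],
  rot=[
    [0,0,0],
    [0,0,0],
    [0,0,0],
    [0,0,0],
    [0,0,0],
    [0,0,0],
    [0,0,0],
    [0,0,0],
  ],
  gripper=[170,170,170,170,170,170,170,170],
)

```text
clock: 9.25
tcp_pos: [0.5263, 0.1186, 0.2264]
tcp_rot: [-3.122, -0.0, 0.211]
contact_force: [0.4, -0.5, -0.9]
opening: 0.383
finger_force: 60.9
```

Request:
jog_arm(
  offset=[
    [0,-24,0],
    [1,-48,0],
    [2,-72,0],
    [3,-96,0],
    [3,-118,0],
    [3,-134,0],
    [3,-144,0],
    [3,-147,0],
  ],
  rot=[
    [0,0,0],
    [0,0,0],
    [0,0,0],
    [0,0,0],
    [0,0,0],
    [0,0,0],
    [0,0,0],
    [0,0,0],
  ],
  gripper=[170,170,170,170,170,170,170,170],
)

```text
clock: 9.92
tcp_pos: [0.5254, 0.1633, 0.2284]
tcp_rot: [-3.089, 0.002, 0.273]
contact_force: [-0.4, 0.4, -2.1]
opening: 0.381
finger_force: 60.9
```

Request:
jog_arm(
  offset=[
    [0,0,0],
    [0,0,0],
    [0,0,0],
  ],
  rot=[
    [0,0,0],
    [0,0,0],
    [0,0,0],
  ],
  gripper=[170,170,170],
)

```text
clock: 10.17
tcp_pos: [0.5253, 0.1633, 0.2285]
tcp_rot: [-3.089, 0.001, 0.273]
contact_force: [0.0, -0.1, -2.0]
opening: 0.382
finger_force: 60.9
```

```bash
python3 - <<'E'
from h import *
np.set_printoptions(precision=4,suppress=True)
s=status.state();print(s['tcp_pos'],s['tcp_rot'],s['contact_force'],s['opening'],s['finger_force'])
d=get('wrist','w6.png'); S=get('scene','s6.png')
np.savez('w6.npz',tcp=s['tcp_pos'],rot=s['tcp_rot'])
p=np.array(s['tcp_pos'])
print(proj(d,[.56,.289,.08]),proj(d,[.56,.289,.036]),proj(d,p-[0,0,.107]))
u,v=map(int,proj(S,p-[0,0,.107]));print(u,v); b=S['img'][v-70:v+70,u-60:u+80][:,:,::-1]
cv2.imwrite('pics/c6.png',np.hstack([cv2.resize(d['img'][20:340,180:460][:,:,::-1],(420,480),interpolation=cv2.INTER_CUBIC),cv2.resize(b,(360,360),interpolation=cv2.INTER_CUBIC)[:480] if 0 else cv2.copyMakeBorder(cv2.resize(b,(360,360),interpolation=cv2.INTER_CUBIC),0,120,0,0,cv2.BORDER_CONSTANT)]))
E
```

```text
[0.5253 0.1633 0.2285] [-3.0892  0.0014  0.2728] [ 0.0072 -0.0781 -1.971 ] 0.3819684094983907 60.90684869326651
(np.float64(161.64399393223366), np.float64(111.08840540901329)) (np.float64(184.86372133275063), np.float64(109.103378365469)) (np.float64(327.09870060693027), np.float64(229.14564670576416))
358 163
```

View pics/c6.png

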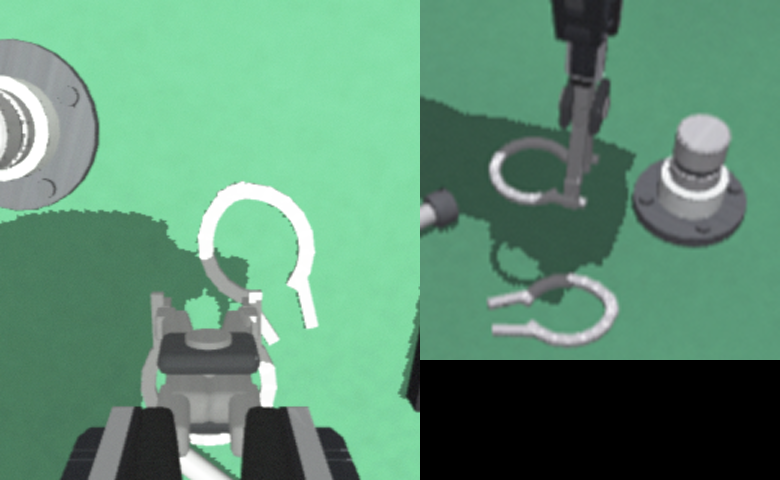

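The wrist view shows the stub's flange at the left edge and the ring well spread on the tips. The arm stopped short and tilted, so I'll check the joints.

```bash
python3 - <<'E'
from h import *
s=status.state();print(np.round(s['joints'],3),np.round(s['tcp_rot'],4))
E
```

```text
[0.272 0.283 0.04  1.329 0.052 3.141] [-3.0892e+00  1.4000e-03  2.7290e-01]
```

Joint 6 hit its limit, since yaw = j1 - j6 + π. I'll use yaw 0.75 for the stub.

```bash
cat >> h.py <<'E'
from scipy.spatial.transform import Rotation as Ro
def goto(p,yaw):
    s=status.state(); R=Ro.from_euler('xyz',s['tcp_rot']); G=Ro.from_euler('xyz',[np.pi,0,yaw])
    print('off',(1000*R.inv().apply(np.array(p)-s['tcp_pos'])).round(1),'rot',np.degrees((R.inv()*G).as_rotvec()).round(2))
E
python3 -c "
from h import *
goto([.5015,.2345,.228],.75)"
```

```text
off [ -3.7 -74.8   4.4] rot [ -2.97  -0.64 -27.33]
```

Request:
jog_arm(
  offset=[
    [0,0,0],
    [-1,-10,1],
    [-1,-25,2],
    [-2,-40,2],
    [-3,-55,3],
    [-4,-67,4],
    [-4,-75,4],
    [-4,-75,4],
  ],
  rot=[
    [0,0,-2],
    [-1,0,-6],
    [-2,0,-10],
    [-2,-0.5,-15],
    [-3,-0.6,-20],
    [-3,-0.6,-24],
    [-3,-0.6,-27],
    [-3,-0.6,-27.3],
  ],
  gripper=[170,170,170,170,170,170,170,170],
)

```text
clock: 10.93
tcp_pos: [0.5007, 0.2361, 0.2284]
tcp_rot: [3.141, -0.001, 0.754]
contact_force: [0.1, 0.5, -3.0]
opening: 0.384
finger_force: 60.9
```

```bash
python3 - <<'E'
from h import *
s=status.state();print(np.round(s['joints'],3),s['tcp_pos'],np.round(s['tcp_rot'],4))
goto([.5015,.2345,.228],.75)
E
```

```text
[ 0.441  0.288  0.047  1.33  -0.     2.828] [0.50068653 0.23605182 0.22844736] [ 3.1413e+00 -9.0000e-04  7.5370e-01]
off [-0.5  1.7  0.4] rot [ 0.02 -0.05  0.21]
```

```bash
cat > m2.py <<'E'
from h import *
from scipy.optimize import least_squares
np.set_printoptions(precision=4,suppress=True)
s=status.state(); p=np.array(s['tcp_pos']); R=Ro.from_euler('xyz',s['tcp_rot'])
d=get('wrist','w7.png'); print('cy',d['cy'],'tcp',p)
def tool(q): return 1000*R.inv().apply(q-p)
# ring points (pixels read off the crop), plane 0.1117 below the TCP
for n,u,v,dx in (('lugL',284.7,214.7,-41),('lugR',350,214.7,-41),('outL',275.3,272,0),('outR',363.3,272,0),('backO',320,315.3,28.5),('backI',320,309,22.5)):
    t=tool(plane(d,u,v,p[2]-.1117)); print(n,t.round(1),'centre x',round(t[0]+dx,1))
hsv=cv2.cvtColor(d['img'],cv2.COLOR_RGB2HSV).astype(int)
u,v=proj(d,[.56,.289,.036]); print('stub exp',u,v)
def circ(m,z,r,name):
    cs,_=cv2.findContours(m.astype(np.uint8),cv2.RETR_EXTERNAL,cv2.CHAIN_APPROX_NONE)
    c=max(cs,key=cv2.contourArea)[:,0]; W=np.array([plane(d,*q,z)[:2] for q in c])*1000
    f=least_squares(lambda a:np.hypot(*(W-a[:2]).T)-a[2],[*W.mean(0),r],loss='soft_l1')
    f2=least_squares(lambda a:np.hypot(*(W-a).T)-r,f.x[:2],loss='soft_l1')
    print(name,len(c),'fit',f.x.round(1),'med res',np.median(abs(f.fun)).round(2),'fixed r',f2.x.round(1))
yy,xx=np.mgrid[:480,:640]; near=(np.hypot(xx-u,yy-v)<110)&(yy<200)
ng=near&(hsv[...,1]<70); circ(ng,.012,45,'flange')
wh=near&(hsv[...,1]<40)&(hsv[...,2]>215); circ(wh,.036,26,'collar')
g=hsv[...,2][int(v)-40:int(v)+45:6,int(u)-60:int(u)+61:6]; print(g)
E
python3 m2.py
```

```text
cy 230.46911928614588 tcp [0.5007 0.2361 0.2284]
lugL [  7.3 -20.  111.7] centre x -33.7
lugR [  7.3  19.9 111.7] centre x -33.7
outL [-30.6 -26.9 111.7] centre x -30.6
outR [-30.6  29.2 111.7] centre x -30.6
backO [-61.4   1.6 111.6] centre x -32.9
backI [-56.8   1.6 111.6] centre x -34.3
stub exp 320.3792818711708 92.0849516271586
flange 326 fit [561.2 294.8  44.2] med res 0.18 fixed r [561.2 294.7]
collar 204 fit [561.5 294.4  25.5] med res 0.21 fixed r [561.5 294.4]
[[225 225 166 166 165 171 167 255 247 224 235 255 255 179 177 176 179 168
  224 225 225]
 [227 151 166 168 172 136 236 254 255 255 255 255 244 255 174 179 174 173
  218 225 221]
 [226 166 164 170  90 239 255 255 254 255 255 255 255 247 255 174 172 182
  165 224 224]
 [222 165 171  96 170 254 255 255 255 255 255 255 255 255 255 172 182 177
  179 224 223]
 [166 169 164  92 233 255 255 255 255 255 255 255 255 255 245 230 178 178
  177 223 223]
 [140 166 165  94 232 255 255 255 255 255 255 255 255 255 249 255 119 173
  176 222 222]
 [160 162 161  98 237 254 255 255 255 255 255 255 255 255 246 254 143 175
  176 222 221]
 [197 162 170 158 226 255 255 255 255 255 255 255 255 255 255 232 176 165
  186 223 223]
 [220 170 165 166 158 221 255 255 255 255 255 255 255 254 255 175 177 185
  181 222 222]
 [224 161 166 171 160 255 218 255 255 255 255 255 255 255 254 177 182 180
  174 223 224]
 [227 171 165 167 169 165 255 251 249 255 254 233 255 255 175 182 178 181
  222 221 222]
 [225 225 160 170 167 171 170 249 255 255 255 255 184 175 180 179 182 175
  222 222 225]
 [221 221 223 168 168 169 166 176 172 176 173 173 175 179 175 179 165 221
  223 222 224]
 [127 218 223 226 165 167 173 171 153 170 166 173 178 175 178 163 224 222
  226 222 223]
 [129 146 223 224 223 151 168 174 172 170 171 177 175 177 209 221 222 226
  223 223 223]]
```

The flange and collar fits agree on the stub axis at (561.3, 294.6) mm, with radii 44.2 and 25.5 against 45 and 26. The ring centre is about (-33, +1) mm from the TCP in tool axes. Moving above the stub.

Request:
jog_arm(
  offset=[
    [8,0,0],
    [24,0,0],
    [44,-1,0],
    [64,-1,0],
    [84,-2,0],
    [102,-2,0],
    [113,-2,0],
    [117,-2,0],
  ],
  rot=[
    [0,0,0],
    [0,0,0],
    [0,0,0],
    [0,0,0],
    [0,0,0],
    [0,0,0],
    [0,0,0],
    [0,0,0],
  ],
  gripper=[170,170,170,170,170,170,170,170],
)

```text
clock: 11.65
tcp_pos: [0.5871, 0.3165, 0.2275]
tcp_rot: [3.141, -0.0, 0.748]
contact_force: [-1.2, -0.2, -2.8]
opening: 0.383
finger_force: 60.9
```

Request:
jog_arm(
  offset=[
    [0,0,5],
    [0,0,11],
    [0,0,16],
    [0,0,16],
    [0,0,16],
  ],
  rot=[
    [0,0,0],
    [0,0,0],
    [0,0,0],
    [0,0,0],
    [0,0,0],
  ],
  gripper=[170,170,170,170,170],
)

```text
clock: 12.07
tcp_pos: [0.5849, 0.3153, 0.2122]
tcp_rot: [3.141, 0.0, 0.749]
contact_force: [-0.3, -0.4, -1.8]
opening: 0.382
finger_force: 60.9
```

```bash
cat > m3.py <<'E'
import sys
from h import *
np.set_printoptions(precision=4,suppress=True)
s=status.state(); p=np.array(s['tcp_pos']); R=Ro.from_euler('xyz',s['tcp_rot']); print(p,s['tcp_rot'],s['contact_force'],s['wrist_torque'])
k=sys.argv[1]; d=get('wrist',f'w{k}.png'); S=get('scene',f's{k}.png'); T=get('top',f't{k}.png')
c=p+R.apply([-.0328,.0008,.1117]); print('ring c est',c,[proj(D,c) for D in (d,S,T)])
print('stub top',[proj(D,[.5613,.2946,.08]) for D in (d,S,T)])
u,v=map(int,proj(S,c)); b=S['img'][v-50:v+50,u-50:u+50][:,:,::-1]
w,x=map(int,proj(T,c)); t=T['img'][max(0,x-40):x+40,max(0,w-40):w+40][:,:,::-1]
print('S origin',u-50,v-50,'scale 4; T origin',w-40,x-40,'scale 3.5/2.5')
cv2.imwrite(f'pics/c{k}.png',np.hstack([cv2.resize(b,(400,400),interpolation=cv2.INTER_CUBIC),np.vstack([cv2.resize(d['img'][180:340,240:400][:,:,::-1],(400,400),interpolation=cv2.INTER_CUBIC)])]))
E
python3 m3.py 8
```

```text
[0.5849 0.3153 0.2122] [3.1411 0.0003 0.7492] [-0.3277 -0.3877 -1.8193] [-0.0186  0.0145  0.0534]
ring c est [0.5614 0.2923 0.1005] [(np.float64(318.75524405289593), np.float64(275.2817480138729)), (np.float64(409.2893457487394), np.float64(136.89454737076335)), (np.float64(157.74469561910863), np.float64(219.21082863593176))]
stub top [(np.float64(316.2174803840698), np.float64(261.30847892198693)), (np.float64(407.98377231954737), np.float64(144.31796489780447)), (np.float64(159.95367802617514), np.float64(222.54141064841573))]
S origin 359 86 scale 4; T origin 117 179 scale 3.5/2.5
```

```bash
python3 - <<'E'
from h import *
from scipy.optimize import least_squares
for n,c in (('scene',(403,166)),('top',(171,235))):
    d=get(n); im=cv2.imread(f'pics/{n}0.png'); hsv=cv2.cvtColor(im,cv2.COLOR_BGR2HSV).astype(int)
    yy,xx=np.mgrid[:480,:640]; m=(np.hypot(xx-c[0],yy-c[1])<(36 if n=='scene' else 32))&(hsv[...,1]<90)
    cs,_=cv2.findContours(m.astype(np.uint8),cv2.RETR_EXTERNAL,cv2.CHAIN_APPROX_NONE); k=max(cs,key=cv2.contourArea)[:,0]
    W=np.array([plane(d,*q,.012)[:2] for q in k])*1000
    f=least_squares(lambda a:np.hypot(*(W-a[:2]).T)-a[2],[561,294,45],loss='soft_l1',f_scale=.5)
    print(n,f.x.round(1),np.median(abs(f.fun)).round(2))
E
```

```text
scene [559.7 300.9  54.7] 9.42
top [559.5 295.5  45. ] 0.63
```

View pics/c8.png

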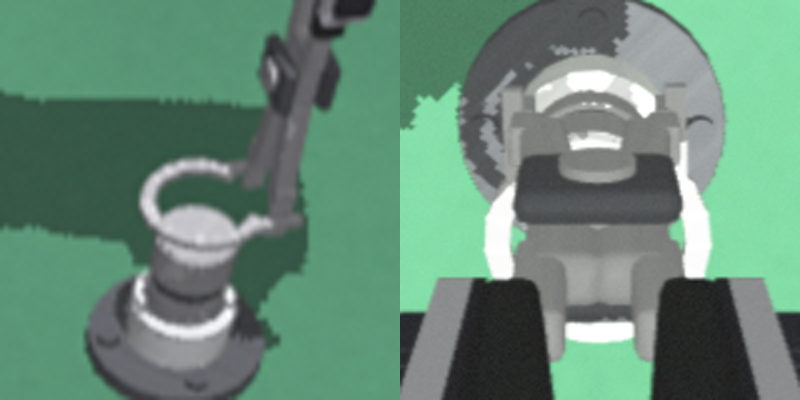

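In the scene crop the ring is centred at (200,203), i.e. (409,137), and the stub top at (198,236), i.e. (408.5,145). Both match my projections. The wrist view shows the flange centre at column 316 and the ring at 319. The top and wrist fits put the stub at (560.8, 294.9). Correcting by +1.3 and -2.3 mm, then descending while watching force.

Request:
jog_arm(
  offset=[
    [1.3,-2.3,0],
    [1.3,-2.3,0],
    [1.3,-2.3,4],
    [1.3,-2.3,8],
    [1.3,-2.3,11],
    [1.3,-2.3,14],
    [1.3,-2.3,14],
    [1.3,-2.3,14],
  ],
  rot=[
    [0,0,0],
    [0,0,0],
    [0,0,0],
    [0,0,0],
    [0,0,0],
    [0,0,0],
    [0,0,0],
    [0,0,0],
  ],
  gripper=[170,170,170,170,170,170,170,170],
)

```text
clock: 12.98
tcp_pos: [0.5847, 0.3184, 0.1981]
tcp_rot: [3.141, 0.0, 0.75]
contact_force: [-0.0, 0.4, -1.3]
opening: 0.383
finger_force: 60.9
```

```bash
cat > chk.py <<'E'
from h import *
np.set_printoptions(precision=4,suppress=True)
s=status.state(); p=np.array(s['tcp_pos']); R=Ro.from_euler('xyz',s['tcp_rot'])
c=p+R.apply([-.0328,.0008,.1117]); print('ring',c,'F',s['contact_force'],'M',s['wrist_torque'],'tool mm to go',(1000*R.inv().apply(np.array([.5608,.2949,.054])-c)).round(1),'rot',s['tcp_rot'],s['joints'][5])
E
python3 chk.py
```

```text
ring [0.5613 0.2954 0.0864] F [-0.0155  0.4471 -1.3071] M [ 0.0171 -0.0042  0.026 ] tool mm to go [-0.7  0.  32.4] rot [3.141  0.0001 0.7497] 2.890832642309199
```

Request:
jog_arm(
  offset=[
    [-0.7,0,0],
    [-0.7,0,2],
    [-0.7,0,4],
    [-0.7,0,6],
    [-0.7,0,8],
    [-0.7,0,10],
    [-0.7,0,10],
    [-0.7,0,10],
  ],
  rot=[
    [0,0,0],
    [0,0,0],
    [0,0,0],
    [0,0,0],
    [0,0,0],
    [0,0,0],
    [0,0,0],
    [0,0,0],
  ],
  gripper=[170,170,170,170,170,170,170,170],
)

```text
clock: 13.65
tcp_pos: [0.5842, 0.318, 0.1883]
tcp_rot: [3.141, -0.0, 0.75]
contact_force: [-0.1, -0.2, -1.7]
opening: 0.384
finger_force: 60.9
```

```bash
python3 chk.py
```

```text
ring [0.5608 0.295  0.0766] F [-0.1417 -0.1957 -1.6544] M [0.0299 0.02   0.0736] tool mm to go [-0.1  0.  22.6] rot [ 3.141  -0.0002  0.7496] 2.8906160109036168
```

Request:
jog_arm(
  offset=[
    [0,0,2],
    [0,0,4],
    [0,0,6],
    [0,0,8],
    [0,0,10],
    [0,0,12],
    [0,0,12],
    [0,0,12],
  ],
  rot=[
    [0,0,0],
    [0,0,0],
    [0,0,0],
    [0,0,0],
    [0,0,0],
    [0,0,0],
    [0,0,0],
    [0,0,0],
  ],
  gripper=[170,170,170,170,170,170,170,170],
)

```text
clock: 14.32
tcp_pos: [0.5843, 0.318, 0.1763]
tcp_rot: [3.141, -0.0, 0.75]
contact_force: [-0.0, -0.5, -1.2]
opening: 0.383
finger_force: 60.9
```

```bash
python3 chk.py; python3 - <<'E'
from h import *
from scipy.optimize import least_squares
s=status.state(); p=np.array(s['tcp_pos']); R=Ro.from_euler('xyz',s['tcp_rot'])
S=get('scene','s9.png'); W=get('wrist','w9.png'); c=p+R.apply([-.0328,.0008,.1117])
print('proj ring c',proj(S,c))
def row(d,v,u0,u1): print(v,' '.join(str(int(x)) for x in d['img'][v,u0:u1].astype(int).sum(1)//3))
u,v=map(int,proj(S,c))
print('cols from',u-20)
for k in range(v-12,v+16,1): row(S,k,u-20,u+22)
E
```

```text
ring [0.5609 0.295  0.0646] F [-0.0194 -0.5301 -1.234 ] M [-0.0302  0.0075 -0.0497] tool mm to go [-0.1  0.  10.6] rot [ 3.141  -0.0002  0.7497] 2.8905446296021036
proj ring c (np.float64(406.5717455900163), np.float64(150.00713530132623))
cols from 386
138 71 72 71 72 72 72 72 71 73 70 71 70 68 71 80 110 147 169 168 180 194 187 183 181 172 161 140 117 85 70 72 79 84 84 93 97 97 95 88 92 103 106
139 71 70 70 72 73 72 70 72 72 69 70 72 75 91 142 170 195 200 197 199 200 199 199 198 199 200 189 175 140 105 91 86 87 87 96 96 96 92 88 94 104 106
140 72 72 72 71 71 73 70 71 69 68 75 108 126 136 187 200 200 199 199 200 199 198 198 198 200 205 205 200 186 162 123 97 93 92 97 96 98 91 90 95 105 106
141 72 71 72 71 71 71 70 69 73 81 112 172 178 172 197 201 199 199 199 199 199 198 198 199 202 203 202 200 198 196 166 115 94 93 95 93 95 87 88 99 104 105
142 72 71 71 72 70 72 69 74 118 149 170 203 187 191 201 199 198 199 199 197 199 199 199 202 204 203 200 197 198 200 195 146 103 96 95 91 83 82 85 101 107 105
143 71 71 71 70 70 69 69 97 169 204 202 191 166 192 200 197 199 199 199 198 199 199 201 2
[... 2941 characters left out ...]
 110 123 144 135 123 103 125 225 244 195 101 62 66 72 72 72 75 78 114 121
162 106 106 90 68 64 94 125 148 206 181 121 99 103 108 104 110 108 131 142 111 95 97 105 121 140 131 106 97 135 212 226 189 105 62 63 68 70 72 94 102 119 122
163 107 106 91 68 68 98 117 137 151 158 143 115 106 103 98 100 99 103 107 102 100 101 105 104 102 102 97 96 126 152 158 158 98 62 60 64 67 73 98 119 124 122
164 106 103 75 64 71 99 111 137 141 146 159 147 114 98 98 98 100 100 100 100 100 101 101 100 97 97 97 106 133 146 147 112 72 60 60 61 63 68 80 116 124 124
165 106 105 73 62 75 101 112 134 132 141 147 158 127 105 100 100 100 100 99 100 100 100 99 99 97 100 108 126 148 151 153 96 60 60 60 61 62 69 97 119 124 124
```

```bash
python3 - <<'E'
from h import *
S=get('scene'); c=np.array([.5609,.295]); dr=np.array([.302,-.953]); pr=np.array([.953,.302])
q=lambda v,z:np.round(proj(S,[*(c+v),z]),2)
print('stub front edge',q(.020*dr,.08),'left',q(-.020*pr,.08),'right',q(.020*pr,.08),'back',q(-.02*dr,.08))
for z in (.0616,.0646,.0676): print(z,'ring in top',q(.0225*dr,z+.002),'out top',q(.0285*dr,z+.002),'out bot',q(.0285*dr,z-.002),'left',q(-.0285*pr,z),'leftin',q(-.0225*pr,z))
E
```

```text
stub front edge [406.3  151.28] left [397.53 142.18] right [418.31 146.06] back [409.44 137.14]
0.0616 ring in top [404.72 158.43] out top [404.23 160.61] out bot [403.91 162.1 ] left [391.87 148.41] leftin [394.9  148.99]
0.0646 ring in top [404.97 157.3 ] out top [404.48 159.48] out bot [404.15 160.98] left [392.07 147.28] leftin [395.12 147.86]
0.0676 ring in top [405.22 156.17] out top [404.73 158.35] out bot [404.4  159.86] left [392.28 146.14] leftin [395.33 146.72]
```

The ring is well centred; the scene edges suggest it is about 0.5 mm off in tool x and y. I'll correct that and lower to the groove.

Request:
jog_arm(
  offset=[
    [0.5,0.5,0],
    [0.5,0.5,2],
    [0.5,0.5,4],
    [0.5,0.5,6],
    [0.5,0.5,8],
    [0.5,0.5,10],
    [0.5,0.5,11],
    [0.5,0.5,11],
  ],
  rot=[
    [0,0,0],
    [0,0,0],
    [0,0,0],
    [0,0,0],
    [0,0,0],
    [0,0,0],
    [0,0,0],
    [0,0,0],
  ],
  gripper=[170,170,170,170,170,170,170,170],
)

```text
clock: 15.13
tcp_pos: [0.5849, 0.3179, 0.1651]
tcp_rot: [3.141, 0.0, 0.75]
contact_force: [0.2, 0.6, -1.8]
opening: 0.38
finger_force: 60.9
```

```bash
python3 chk.py; python3 - <<'E'
from h import *
s=status.state(); p=np.array(s['tcp_pos']); R=Ro.from_euler('xyz',s['tcp_rot'])
S=get('scene','s10.png'); W=get('wrist','w10.png')
a=np.linspace(0,2*np.pi,361); c=np.array([.5608,.295])
for z in (.052,.054,.056):
    for r,zz in ((.0285,z+.002),(.0285,z-.002),(.0225,z+.002)):
        P=np.array([proj(S,[c[0]+r*np.cos(t),c[1]+r*np.sin(t),zz]) for t in a]); i=P[:,0].argmin(); j=P[:,1].argmax(); print(z,r,'left',P[i].round(1),'low',P[j].round(1))
g=lambda d,v,u0,u1:' '.join(str(int(x)) for x in d['img'][v,u0:u1].astype(int).sum(1)//3)
u,v=map(int,proj(S,[*c,.054])); print('S cols from',u-20,'rows')
for k in range(v-5,v+16): print(k,g(S,k,u-20,u+16))
for k in (255,265,275,285): print('W',k,'|266:',g(W,k,266,290),'|350:',g(W,k,350,374))
t=lambda q:(1000*R.inv().apply(np.array(q)-p)).round(1)
for k in (255,265,275,285): print(k,t(plane(W,274,k,p[2]-.1117)),t(plane(W,364,k,p[2]-.1117)))
E
```

```text
ring [0.5615 0.2949 0.0534] F [ 0.1571  0.5779 -1.8046] M [ 0.0675  0.0457 -0.018 ] tool mm to go [-0.5 -0.4 -0.6] rot [3.141  0.     0.7497] 2.889990688970859
0.052 0.0285 left [391.1 152.9] low [407.4 164.5]
0.052 0.0285 left [390.8 154.4] low [407.1 166. ]
0.052 0.0225 left [394.2 153.1] low [407.  162.3]
0.054 0.0285 left [391.2 152.2] low [407.6 163.8]
0.054 0.0285 left [391.  153.6] low [407.2 165.3]
0.054 0.0225 left [394.3 152.4] low [407.2 161.5]
0.056 0.0285 left [391.4 151.4] low [407.7 163.1]
0.056 0.0285 left [391.1 152.9] low [407.4 164.5]
0.056 0.0225 left [394.4 151.6] low [407.4 160.8]
S cols from 385 rows
148 120 105 100 99 98 95 76 96 160 197 220 188 114 91 124 160 166 188 199 202 204 203 201 198 198 198 199 197 196 196 194 189 169 123 101 94
149 123 121 121 121 119 103 86 145 192 202 192 143 95 87 97 126 134 173 193 201 202 200 199 198 197 198 197 197 195 193 186 166 142 105 93 87
150 121 120 122 123 120 104 116 183 209 209 161 102 85 89 95 97 119 152 175 192 192 193 194 195 196 195 193 190 187 182 166 135 106 87 81 77
151 122 121 121 122 121 120 140 191 211 200 1
[... 2783 characters left out ...]
 80 |350: 75 102 209 253 254 255 254 252 252 252 252 252 238 189 160 161 161 163 162 165 164 162 159 158
W 275 |266: 155 153 152 149 149 148 151 167 240 250 252 251 249 222 176 162 163 167 201 213 195 145 131 182 |350: 187 208 209 213 235 250 252 252 252 252 252 252 251 239 191 163 157 155 157 158 159 159 157 150
W 285 |266: 170 170 170 170 160 155 155 158 164 218 247 251 251 251 251 250 247 223 190 148 126 127 129 131 |350: 126 123 132 195 246 251 252 251 251 252 252 251 227 175 158 154 164 170 171 171 170 172 170 174
255 [-19.  -27.4 111.7] [-19.   29.4 111.7]
265 [-25.7 -27.6 111.7] [-25.7  29.6 111.7]
275 [-32.6 -27.8 111.7] [-32.6  29.8 111.7]
285 [-39.6 -28.  111.7] [-39.6  30.  111.7]
```

The edges match the projection for a ring level at z≈0.0535 and centred within about 0.7 mm. Wrench readings show only the pliers' and ring's weight. A last 0.5 mm raise, then settle.

Request:
jog_arm(
  offset=[
    [0,0,-0.5],
    [0,0,-0.5],
    [0,0,-0.5],
    [0,0,-0.5],
    [0,0,-0.5],
    [0,0,-0.5],
  ],
  rot=[
    [0,0,0],
    [0,0,0],
    [0,0,0],
    [0,0,0],
    [0,0,0],
    [0,0,0],
  ],
  gripper=[170,170,170,170,170,170],
)

```text
clock: 15.73
tcp_pos: [0.5851, 0.318, 0.166]
tcp_rot: [3.141, -0.001, 0.75]
contact_force: [0.1, -0.4, -2.1]
opening: 0.383
finger_force: 60.9
```

```bash
python3 chk.py && python3 -c "
from bench import arm
print(arm.hand_in())"
```

```text
ring [0.5617 0.295  0.0542] F [ 0.087  -0.3902 -2.0725] M [ 0.0292 -0.0345  0.0211] tool mm to go [-0.8 -0.5  0.2] rot [ 3.1409 -0.0005  0.7496] 2.8900629759363348
the job is handed in; nothing more can be done
None
```

I handed the job in at about 16 s with the handles squeezed at about 61 N and the spread ring level with the groove, centred round the stub to about 1 mm by camera, with no sign of contact in the force readings; the hand-in gave no verdict.

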